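Turn and lock the relay board for rework and make up its parts kit

TASK

Get this relay board ready for rework: loosen the red lock knob of the rework frame, turn the board right over about its long axis until it lies level with the solder side up, and lock the knob tight again. Also make up the parts kit: the grey tray must end with exactly one current transformer, one fuse base, one relay, one terminal block and one heatsink, each resting down in the tray; take what is missing, and nothing more, from the spares on the green mat, leave the other spares lying there, and do not disturb the brass weight or the hex key.

Things in the scene. Friction and masses are not known exactly. Their poses are not given: they have to be found in the camera images.
- frame: The rework frame, fixed to the bench: base rails 300 mm long, two grey uprights 20 mm thick at y +-118 mm (tops 133 mm up) with the turning carrier between them. Origin on the bench under its middle; z up, y along the board's long axis towards the upright with the red lock knob. The carrier turns about an axis along this y, 130 mm above the bench.
- carrier (a joint): Turn of the carrier with its 160 x 100 mm board, rad. 0 = level, component side up (dark green, parts 20 mm tall); grows as rail_b goes down and rail_a comes up and over. Stops at +pi and -pi: both level, solder side up (light green, solder dots, copper tracks); either way will do. Knob loose: stays where left (1.2 N at a rail moves it). Knob tight: clamped. Starts clamped within 0.45 of 0.
- rail_a (a point): Mid-length of one long edge rail of the carrier (aluminium, 10 x 10 mm section, 192 mm long along the board, its centre line 58 mm from the turning axis). On the frame's -x side at joint 0.
- rail_b (a point): Mid-length of the other long edge rail, alike, on the frame's +x side at joint 0. The carrier reaches 63 mm from its axis; only the base rails (20 mm high) lie below it.
- lock (a joint): Red lock knob above the upright at the frame's +y end, its vertical axis at frame x +20, y +116 mm; rad, grows clockwise seen from above: 0 = fully loose stop, 1.5 = fully tight stop. It clamps the carrier from about 0.4 on, hardest at 1.35, where its cam goes over centre. Starts tight (1.37 to 1.48) and stays where left (about 0.1 N m).
- lock_grip (a point): Centre of the knob's bar grip, on its axis 181 mm above the bench; the bar is 44 mm long (own x), 13 mm thick (own y), 24 mm high and turns with the knob: along the frame's x at lock 0, turned clockwise from above by the lock value. Under the bar a round black skirt of 17 mm radius, its top 12 mm below this point.
- tray: Light grey kit tray fixed to the bench, 165 (its x) x 111 (its y) mm outside, 3 mm floor, walls and dividers 10 mm high and 3 mm thick: six compartments with centres at x = -54, 0, +54 mm and y = +-27 mm, about 50 mm clear each. Origin at the centre of its underside, z up.
- ct_kit: Part already lying in one of the tray's compartments at the start, or absent: grey resin current transformer block, 28 x 34 x 32 mm (its own x, y, z), with a copper ring and black bore on its top. Origin at its centre, z up as it stands.
- ct_spare: Spare on the green bench mat at the left: grey resin current transformer block, 28 x 34 x 32 mm (its own x, y, z), with a copper ring and black bore on its top. Origin at its centre, z up as it stands.
- fuse_kit: Part already lying in one of the tray's compartments at the start, or absent: chunky ivory porcelain fuse base, 28 x 40 x 30 mm (its own x, y, z): a 16 mm high base with a raised 14 mm block at each y end and brass clips in the gap between them. Origin at its centre, z up as it stands.
- fuse_spare: Spare on the green bench mat at the left: chunky ivory porcelain fuse base, 28 x 40 x 30 mm (its own x, y, z): a 16 mm high base with a raised 14 mm block at each y end and brass clips in the gap between them. Origin at its centre, z up as it stands.
- relay_kit: Part already lying in one of the tray's compartments at the start, or absent: blue sealed relay on a black foot, 26 x 34 x 36 mm (its own x, y, z), white patch on its top. Origin at its centre, z up as it stands.
- relay_spare: Spare on the green bench mat at the left: blue sealed relay on a black foot, 26 x 34 x 36 mm (its own x, y, z), white patch on its top. Origin at its centre, z up as it stands.
- term_kit: Part already lying in one of the tray's compartments at the start, or absent: orange three-way terminal block, 24 x 40 x 28 mm (its own x, y, z): 18 mm high over its whole width, the top 10 mm only from x -4 to +12 mm, with three steel screws on top. Origin at its centre, z up as it stands.
- term_spare: Spare on the green bench mat at the left: orange three-way terminal block, 24 x 40 x 28 mm (its own x, y, z): 18 mm high over its whole width, the top 10 mm only from x -4 to +12 mm, with three steel screws on top. Origin at its centre, z up as it stands.
- sink_kit: Part already lying in one of the tray's compartments at the start, or absent: bright aluminium finned heatsink, 30 x 38 x 28 mm (its own x, y, z), five upright fins along its y. Origin at its centre, z up as it stands.
- sink_spare: Spare on the green bench mat at the left: bright aluminium finned heatsink, 30 x 38 x 28 mm (its own x, y, z), five upright fins along its y. Origin at its centre, z up as it stands.
- relay_spare2: A second, identical blue relay on the green mat, 26 x 34 x 36 mm. Origin at its centre.
- weight: Polished brass calibration weight, 34 mm across, 50 mm high, not part of the job. Origin at the centre of its underside.
- hexkey: Green anodised hex key lying flat, 90 mm long with a 28 mm short arm, not part of the job. Origin on its long arm's middle, on the bench.
Not all that is in view belongs to the job. Leave any pink look-alike of the fuse_spare alone.

How it is judged:
By the outcome, as a careful person would: the job done as asked, in the order asked, and still so for the second after the job is handed in, with the robot touching nothing.
Of ct_kit, fuse_kit, relay_kit, term_kit, sink_kit only 1 to 2 are there at a start; the rules pass over those that are not, and their reading is None.
At some moment in a run one of ct_spare, fuse_spare, relay_spare, term_spare, sink_spare, relay_spare2 may be knocked a few centimetres aside while the robot is not near it.
Once in a run the grip may slacken for a moment while it holds something.
It also fails if it takes over 210 s, if anything falls off the work surface, if the arm or the gripper's body presses on something with over 40 N, if the wrist force passes 120 N, or if a joint passes its speed limit or range.

ROBOT

A 6-joint arm with a two-finger parallel gripper is mounted at the origin on the work surface. World frame = base frame: x ahead of the robot, y to its left, z up, the work surface at z = 0. Lengths are in m, angles in rad, forces in N, time in s.
With the tool pointing down it reaches from about 0.375 to 0.9 m from the base axis. Payload 3.1 kg.
Tool frame: the origin (TCP) lies between the finger pads; the fingertips stand 8 mm ahead of it and the grasp point (between the pads) lies 11 mm behind it; z points along the fingers, y is the line along which they close (so a half turn about z gives the same grasp; the last joint's range is limited). The gripper opens to 87 mm and grips with 3 to 60 N. Pads are 19 mm wide; open, the fingers measure 117 mm over their backs; the gripper's body (75 mm by 190 mm) begins 51 mm behind the grasp point.
Start: joints at [-1.46, 0.527, 1.433, -0, 1.181, -0.178], TCP at [0.179, -0.599, 0.231] pointing down, gripper open.
Joint ranges: [-3.08, 3.08], [-0.75, 2.2], [0.22, 2.44], [-1.43, 4.57], [0, 2.65], [-2.85, 2.85]. Speed limits (rad/s): [2.79, 2.79, 3.14, 3.14, 3.14, 3.14].

INTERFACE

Orientations are given as a unit quaternion [x, y, z, w].
In Python, from rig import robot, vision, job gives the robot as it stands.
- The arm moves only by the shell command python3 -m handwheel 'ROWS' [OPENING] [FORCE]. ROWS is JSON, a list of rows, each a list of 4 numbers: the shift along the tool's x, y, z as a fraction of full scale, then the turn about the tool's z as a fraction of full scale. A call has 1 to 20 rows; each row is the pose to reach, as a shift and turn from the pose commanded when the call began, along the tool's axes at that moment, turning the shorter way round; what a row does not reach only later rows make up. Full scale, the value 1, is 300 mm for a shift and 2 pi rad for a turn. A row lasts 1/12 s, in which the tool goes at most 41.7 mm and 7.16 degrees, less where a joint would pass 70% of its speed; a pose out of reach is approached as far as the arm can. A call with a number of a shift or a turn outside -1 to 1 is refused whole. A call with a gripper value outside its range is refused whole. OPENING is the opening in per cent of the stroke, from 0 (shut) to 100 (fully open), set as the call begins (- or left out, the last holds). The fingers move at their own pace and stop on an object; FORCE is the grip in N (left out, the last holds). Time passes only in rows, so rows that repeat a pose let the fingers close. It gives the time, the measured TCP pose, the force, the opening and the grip force at its end, in the units of the state.
- robot.get_obs(): the state, without advancing time (a new reading comes with each control period).
- vision.camera(name): name is "scene" or "top"; returns a dict with "frame" (400x640x3 uint8, red, green, blue), "K" (3x3 intrinsics, pixels), "cam_to_world" (4x4, takes a point from camera to world coordinates). Camera axes: x right, y down, z forward; pixel columns grow to the right and rows downward; lengths in m; the calibration is good to about 2 mm. A picture is of the moment at which its call begins. There is no depth.
- job.hand_in(): hands the job in; it is judged then, once.
Trained networks look in the newest picture that a camera, given by its name, has taken for a name from the list of things; names that differ only in an ending like _2 or _b are one class to them, and where a whole thing is asked for, a point or a joint stands for the part that bears it (a point fixed in the world has none). Each returns a list of dicts, best first, with "conf" (0 to 1); they miss things now and then, are a little off and sometimes report something else, mostly with a low value. They report only what shows in the picture. A call takes as long as a camera call. They do not tell look-alikes from the thing itself.
- vision.look_for(camera, label): "point" ([row, column] in pixels, amid what is visible of it).
- vision.outline_of(camera, label): "mask" (400x640 bool, what is visible of it) and "point" ([row, column] in pixels, amid what is visible of it).
The state is a dict: "time": time; "q": joint angles; "joint_velocities": joint speeds; "joint_torque": joint torques, N m; "position": TCP position; "tool_rot": TCP orientation; "ft_force": force on the tool from outside, world axes, zero at the start; "moment": the same for the moment, N m; "grip_width": finger opening in m; "grip_force": force on a finger pad.
Only numpy, scipy, OpenCV 4.12 (cv2) and the standard library are available. Lean on these libraries where they do the work, as an engineer would, in place of code of your own. Each camera call takes 0.05 s, during which the arm holds its last target. There are 200 camera calls.

## Working session

There is one attempt and no reset: what is moved stays moved. The work goes in short steps, Python scripts to look and compute and a shell command to move; the robot and the scene stay as the last step left them, time stands still between calls to the robot, and variables do not carry over. Pictures are saved under pics/ and viewed, at most 14 in all, crops included, and the job is handed in when it is done.

```bash
ls; mkdir -p pics; python3 - <<'E'
from rig import robot, vision
import cv2,numpy as np
for n in ("scene","top"):
    c=vision.camera(n); cv2.imwrite(f"pics/{n}0.png",c["frame"][:,:,::-1])
    print(n,c["K"].tolist(),np.round(c["cam_to_world"],4).tolist())
o=robot.get_obs(); print(o)
E
```

```text
pics
scene [[392.3453353922893, 0.0, 323.3985865456868], [0.0, 392.3453353922893, 199.0693614602297], [0.0, 0.0, 1.0]] [[-0.0207, 0.5637, -0.8257, 1.2681], [0.9998, 0.0105, -0.0178, 0.0835], [-0.0014, -0.8259, -0.5638, 0.6215], [0.0, 0.0, 0.0, 1.0]]
top [[399.398278508487, 0.0, 317.6815706847254], [0.0, 399.398278508487, 197.82944611198124], [0.0, 0.0, 1.0]] [[0.0122, -0.9803, 0.1972, 0.3354], [-0.9999, -0.013, -0.0025, 0.0866], [0.005, -0.1971, -0.9804, 1.219], [0.0, 0.0, 0.0, 1.0]]
{'time': 0.1, 'q': array([-1.45949596e+00,  5.28397349e-01,  1.43378180e+00, -3.53998503e-05,
        1.18140992e+00, -1.78545602e-01]), 'joint_velocities': array([-0.0013976 , -0.00213632, -0.00045257,  0.00020742, -0.00133641,
        0.0014492 ]), 'joint_torque': array([ 2.80518807e-04, -4.40984344e+01, -1.77150142e+01,  6.35021925e-02,
        5.33564086e-02, -3.92735990e-05]), 'position': array([ 0.17854552, -0.59827213,  0.22965222]), 'tool_rot': array([ 9.89515565e-01,  1.44422813e-01,  1.71970150e-05, -9.98192624e-04]), 'ft_force': array([0.31132569, 0.18997252, 0.41887906]), 'moment': array([-0.01486536, -0.02207774, -0.02201617]), 'grip_force': 0.0, 'grip_width': 0.08738847457598937}
```

View pics/scene0.png

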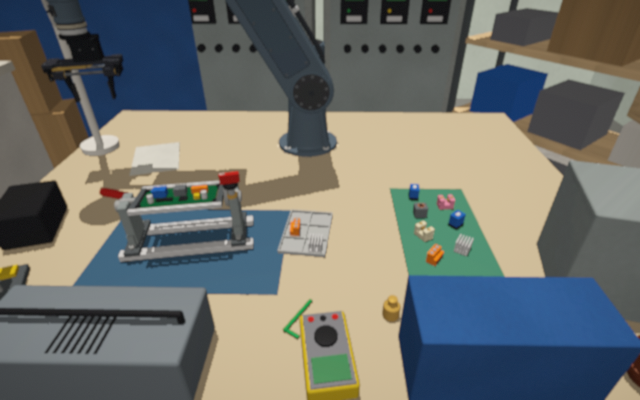

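View pics/top0.png

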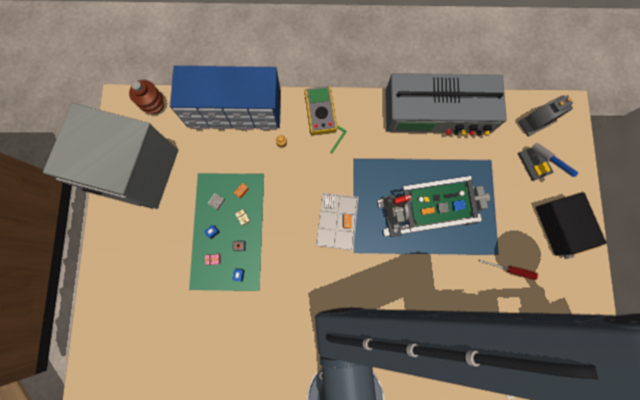

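The scene shows the frame at scene (185,215), with its red knob at (230,178). The tray at (305,232) already holds an orange terminal block and a finned heatsink. The mat has the spares: ivory fuse at top (242,216), pink look-alike at (212,259), relays at (212,231) and (238,274), CT at (238,245). The next step is to measure and enlarge.

```bash
cat > h.py <<'E'
from rig import robot, vision, job
import cv2,numpy as np
from scipy.spatial.transform import Rotation as R
def ray(c,rc,z):
    T=c["cam_to_world"]; d=T[:3,:3]@np.linalg.solve(c["K"],[rc[1],rc[0],1.]); p=T[:3,3]
    return p+d*(z-p[2])/d[2]
def proj(c,P):
    T=c["cam_to_world"]; q=c["K"]@(T[:3,:3].T@(np.asarray(P)-T[:3,3])); return q[1]/q[2],q[0]/q[2]
def tri(cs,rcs):
    A=np.zeros((3,3));b=np.zeros(3)
    for c,rc in zip(cs,rcs):
        T=c["cam_to_world"]; d=T[:3,:3]@np.linalg.solve(c["K"],[rc[1],rc[0],1.]); d/=np.linalg.norm(d)
        M=np.eye(3)-np.outer(d,d);A+=M;b+=M@T[:3,3]
    return np.linalg.solve(A,b)
def delta(P,yaw=None):
    """shift/turn fractions to bring TCP to P with tool y axis along world angle yaw"""
    o=robot.get_obs(); Rm=R.from_quat(o["tool_rot"]); d=Rm.inv().apply(np.asarray(P)-o["position"])/.3
    y=Rm.apply([0,1,0]); a=np.arctan2(y[1],y[0])
    t=0 if yaw is None else ((a-yaw+np.pi/2)%np.pi-np.pi/2)
    return np.round(d,3), round(t/(2*np.pi),4), "yaw",round(np.degrees(a),1)
E
python3 - <<'E'
from h import *
C={n:vision.camera(n) for n in("scene","top")}
for l in "ct_spare fuse_spare relay_spare term_spare sink_spare weight tray lock_grip carrier frame".split():
    for n in C:
        for r in vision.outline_of(n,l):
            if r["conf"]<.3: continue
            m=r["mask"].astype(np.uint8)
            print(l,n,round(r["conf"],2),np.round(r["point"]),m.sum(),[round(float(x),1) for x in sum([list(v) if isinstance(v,tuple) else [v] for v in cv2.minAreaRect(cv2.findNonZero(m))],[])],np.round(ray(C[n],r["point"],.016 if l!="lock_grip" else .181),3))
f=C["top"]["frame"][:,:,::-1]
a=cv2.resize(f[155:295,185:365],None,fx=4.4,fy=4.4,interpolation=cv2.INTER_CUBIC)[:600]
cv2.imwrite("pics/a.png",a[:, :800])
f2=C["scene"]["frame"][:,:,::-1]
b1=cv2.resize(f[155:260,360:500],(560,420),interpolation=cv2.INTER_CUBIC)
b=cv2.resize(f2[160:270,100:340],(800,367),interpolation=cv2.INTER_CUBIC)
cv2.imwrite("pics/b.png",b); cv2.imwrite("pics/b1.png",b1)
E
```

```text
ct_spare scene 0.58 [208. 420.] 190 [419.5, 210.0, 14.0, 13.0, 90.0] [0.418 0.322 0.016]
fuse_spare scene 0.73 [200. 444.] 212 [445.5, 202.0, 14.0, 17.0, 90.0] [0.38  0.393 0.016]
fuse_spare scene 0.63 [233. 423.] 304 [423.5, 231.7, 21.6, 16.6, 33.7] [0.523 0.309 0.016]
fuse_spare scene 0.4 [210. 422.] 207 [420.0, 210.0, 14.0, 14.0, 90.0] [0.426 0.325 0.016]
fuse_spare top 0.68 [260. 213.] 142 [212.6, 258.9, 9.5, 15.5, 84.3] [0.384 0.394 0.016]
fuse_spare top 0.52 [216. 244.] 161 [242.3, 216.6, 15.8, 10.6, 58.0] [0.517 0.308 0.016]
relay_spare scene 0.67 [220. 455.] 238 [456.5, 220.0, 18.0, 15.0, 90.0] [0.469 0.4   0.016]
relay_spare scene 0.65 [192. 416.] 169 [414.0, 192.0, 16.0, 10.0, 90.0] [0.343 0.322 0.016]
relay_spare top 0.61 [275. 238.] 132 [238.5, 274.0, 12.0, 11.0, 90.0] [0.342 0.315 0.016]
relay_spare top 0.45 [231. 212.] 107 [211.8, 231.3, 9.9, 10.6, 45.0] [0.47  0.402 0.016]
term_spare scene 0.75 [253. 432.] 244 [434.5, 255.5, 14.1, 19.8, 45.0] [0.595 0.316 0.016]
term_spare scene 0.38 [198. 177.] 2546 [174.4, 197.7, 28.0, 106.7, 85.3] [ 0.383 -0.339  0.016]
term_spare t
[... 715 characters left out ...]
.82 [233. 305.] 1505 [305.6, 232.9, 46.4, 46.7, 8.1] [0.528 0.024 0.016]
tray top 0.7 [224. 335.] 1647 [336.6, 220.8, 37.1, 53.7, 5.7] [0.496 0.029 0.016]
lock_grip scene 0.8 [185. 228.] 426 [228.5, 185.5, 27.0, 21.0, 90.0] [ 0.575 -0.132  0.181]
lock_grip top 0.46 [204. 398.] 137 [401.5, 200.5, 11.0, 15.0, 90.0] [ 0.532 -0.129  0.181]
carrier scene 0.55 [199. 175.] 2587 [178.7, 197.6, 27.5, 117.4, 85.1] [ 0.39  -0.341  0.016]
carrier top 0.82 [203. 439.] 3312 [438.5, 203.2, 47.2, 90.1, 81.9] [ 0.567 -0.289  0.016]
frame scene 0.74 [210. 181.] 7029 [182.9, 216.2, 80.0, 137.3, 84.4] [ 0.439 -0.309  0.016]
frame top 0.74 [207. 431.] 4394 [434.2, 205.0, 47.6, 111.0, 81.0] [ 0.554 -0.263  0.016]
```

View pics/a.png

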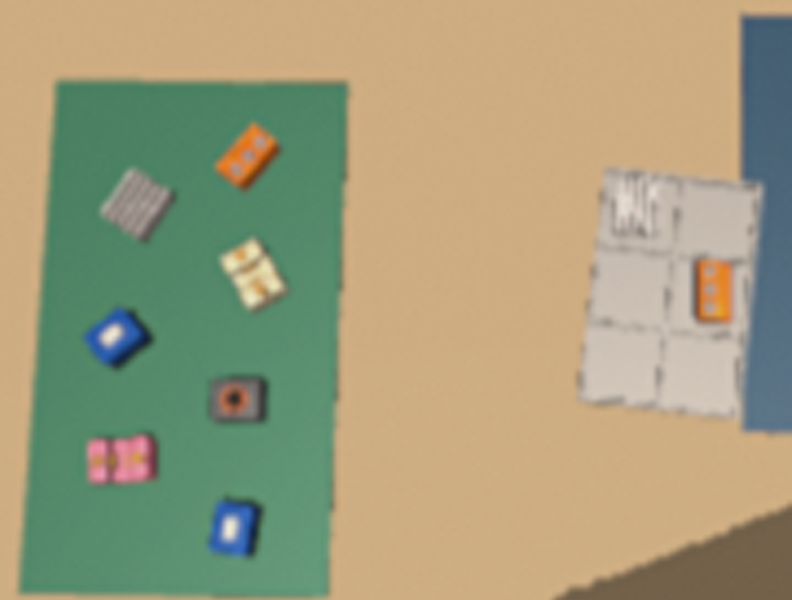

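View pics/b1.png

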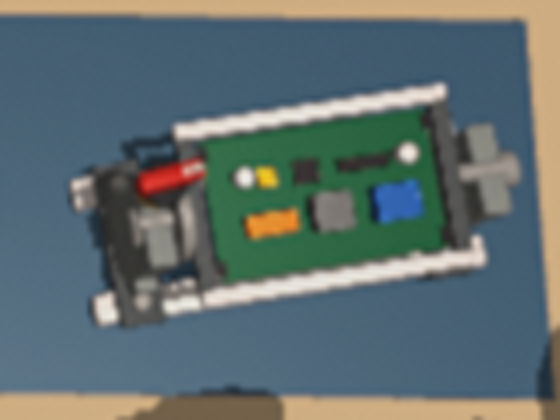

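View pics/b.png

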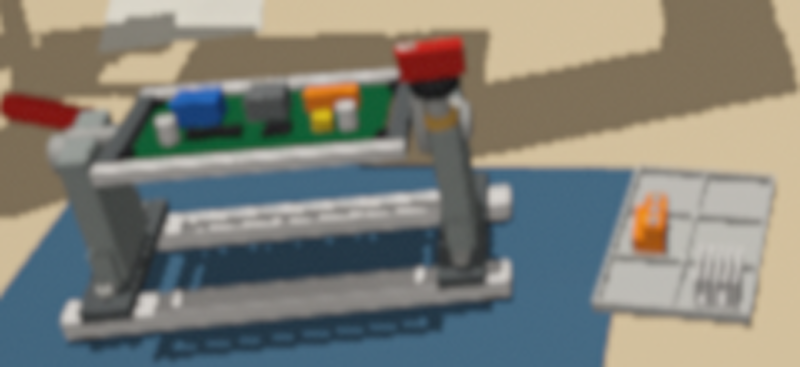

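Missing from the tray are a CT, a fuse base and a relay: the tray holds the heatsink at top (330,200) and the terminal block at (347,221). The ivory fuse at top (242,216) fits the description, and the pink one at (212,259) is the look-alike, so it stays put. The relay at (238,274) is the simplest to grasp. The knob bar lies nearly along the board, so the frame pose can be fitted next.

```bash
python3 - <<'E'
from h import *
from scipy.optimize import least_squares
C={n:vision.camera(n) for n in("scene","top")}
t,s=C["top"],C["scene"]
B=lambda x,y:(155+y/4,360+x/4)      # b1 crop
S=lambda x,y:(160+y/3.333,100+x/3.333)
print("rail ends +y top", ray(t,B(72,190),.02),ray(t,B(93,310),.02))
print("scene front rail L,R", ray(s,S(65,318),.018),ray(s,S(511,272),.018),"back R",ray(s,S(513,192),.018))
print("knob tri",tri([t,s],[(200.5,401.5),(177,229)]), ray(t,(200.5,401.5),.19))
# carrier rail ends (top): front (+x image up) & back
F1,F2=B(175,132),B(447,90); G1,G2=B(165,305),B(485,260)
for z in(.13,.14): print(z,[np.round(ray(t,p,z)[:2],3) for p in(F1,F2,G1,G2)])
print("tri fr rail ends",tri([t,s],[F1,S(405,145)]),tri([t,s],[F2,S(93,175)]))
# tray
A=lambda x,y:(155+y/4.4,185+x/4.4)
q=[ray(t,A(*p),.01)[:2] for p in((606,168),(764,182),(736,417),(579,402))]
print("tray",np.round(q,3),np.mean(q,0),[np.linalg.norm(q[i]-q[i-1]) for i in range(4)])
e=(q[0]-q[3]+q[1]-q[2]);print("tray x angle",np.degrees(np.arctan2(e[1],e[0])))
print("items",[np.round(ray(t,A(*p),z)[:2],4) for p,z in(((234,399),.032),((253,273),.025),((231,528),.036),((117,337),.036),((713,290),.028),((635,205),.028))])
def ang(p,q,z): d=ray(t,A(*p),z)-ray(t,A(*q),z); return np.degrees(np.arctan2(d[1],d[0])),np.linalg.norm(d)
print("fuse long",ang((238,248),(268,300),.03),"ct long",ang((209,399),(266,399),.03),"relay patch",ang((233,516),(228,540),.036))
print(delta([.53,-.13,.3]))
E
```

```text
rail ends +y top [ 0.56441469 -0.10100168  0.02      ] [ 0.4726419  -0.11521067  0.02      ]
scene front rail L,R [ 0.6182269  -0.39092006  0.018     ] [ 0.56495042 -0.0969319   0.018     ] back R [ 0.47143046 -0.11117375  0.018     ]
knob tri [ 0.54000347 -0.13805293  0.17999149] [ 0.53810681 -0.13627439  0.19      ]
0.13 [array([ 0.586, -0.157]), array([ 0.619, -0.349]), array([ 0.464, -0.146]), array([ 0.498, -0.368])]
0.14 [array([ 0.583, -0.154]), array([ 0.616, -0.345]), array([ 0.463, -0.144]), array([ 0.497, -0.364])]
tri fr rail ends [ 0.58295327 -0.15217546  0.13972302] [ 0.6153809  -0.34271887  0.13741234]
tray [[ 0.593  0.068]
 [ 0.585 -0.043]
 [ 0.42  -0.023]
 [ 0.429  0.085]] [0.50700894 0.0218966 ] [np.float64(0.16498272950246812), np.float64(0.11143982238216917), np.float64(0.1656665950550896), np.float64(0.1078956419250092)]
tray x angle -6.490681106593766
items [array([0.4267, 0.3169]), array([0.5134, 0.3097]), array([0.3416, 0.3138]), array([0.467 , 0.3971]), array([ 0.5053, -0.0056]), array([0.5637, 0.0481])]
fuse long (np.float64(31.99823287116792), np.float64(0.0419526478757689)) ct long (np.float64(90.7233155724364), np.float64(0.03833637999261983)) relay patch (np.float64(-9.0800751843127), np.float64(0.015789547762090177))
(array([ 1.569, -1.163, -0.231]), 0.0, 'yaw', np.float64(-73.4))
```

Frame fit: centre about (0.544,−0.254), yaw 10°. The front rail measures 0.297 m, which fits the given 0.300 m. Knob axis about (0.541,−0.137,0.181), tray at (0.507,0.022) with yaw −6.5°. Now I go above the knob.

```bash
python3 -m handwheel '[[0.2,-0.15,-0.2,0],[0.8,-0.6,-0.2,0],[0.8,-0.6,-0.2,0],[0.8,-0.6,-0.2,0],[0.8,-0.6,-0.2,0],[0.8,-0.6,-0.2,0],[0.8,-0.6,-0.2,0],[0.8,-0.6,-0.2,0],[0.8,-0.6,-0.2,0],[0.8,-0.6,-0.2,0],[0.8,-0.6,-0.2,0],[0.8,-0.6,-0.2,0]]' 60
python3 - <<'E'
from h import *
print(delta([.541,-.137,.28],np.radians(18.6)))
E
```

```text
time: 2.3
position: [0.3566, -0.359, 0.2904]
tool_rot: [0.99, 0.144, -0.0, 0.0]
ft_force: [0.3, -0.6, -0.5]
grip_width: 0.0525
grip_force: 0.0
(array([ 0.8  , -0.535,  0.034]), np.float64(0.2442), 'yaw', np.float64(-73.5))
```

```bash
python3 -m handwheel '[[0.8,-0.535,0.03,-0.256],[0.8,-0.535,0.03,-0.256],[0.8,-0.535,0.03,-0.256],[0.8,-0.535,0.03,-0.256],[0.8,-0.535,0.03,-0.256],[0.8,-0.535,0.03,-0.256],[0.8,-0.535,0.03,-0.256],[0.8,-0.535,0.03,-0.256],[0.8,-0.535,0.03,-0.256],[0.8,-0.535,0.03,-0.256],[0.8,-0.535,0.03,-0.256],[0.8,-0.535,0.03,-0.256],[0.8,-0.535,0.03,-0.256],[0.8,-0.535,0.03,-0.256],[0.8,-0.535,0.03,-0.256],[0.8,-0.535,0.03,-0.256]]' 60
python3 - <<'E'
from h import *
print(robot.get_obs()["q"],delta([.541,-.137,.18],np.radians(18.6)))
c=vision.camera("scene")
f=cv2.resize(c["frame"][80:280,120:340,::-1],None,fx=3,fy=3,interpolation=cv2.INTER_CUBIC);cv2.imwrite("pics/c.png",f)
E
```

```text
time: 3.63
position: [0.5412, -0.1364, 0.2813]
tool_rot: [0.584, 0.812, -0.0, -0.0]
ft_force: [0.9, -0.0, -0.4]
grip_width: 0.0521
grip_force: 0.0
[-4.47095021e-01  3.80266346e-01  1.54046689e+00 -3.56665548e-05
  1.22126348e+00 -7.70699645e-01] (array([-0.002, -0.001,  0.338]), np.float64(-0.0002), 'yaw', np.float64(18.5))
```

View pics/c.png

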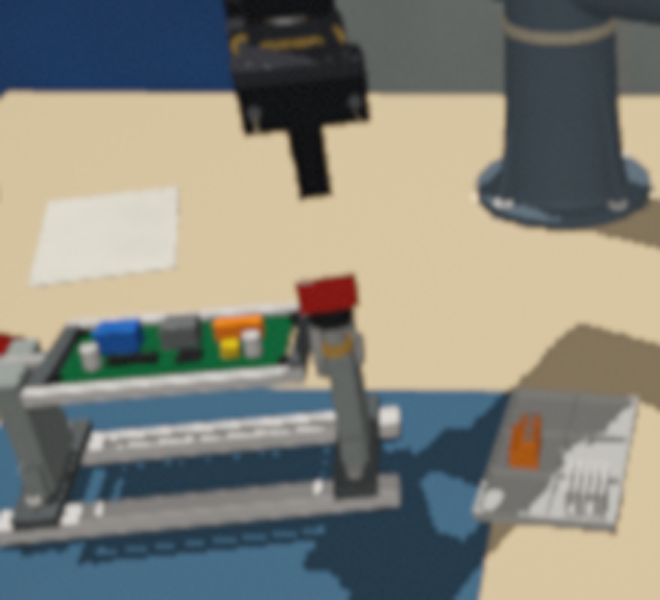

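The fingers hang right over the red bar, which is at crop (327,295). Next I go down and grip it.

```bash
python3 -m handwheel '[[0,0,0.1,0],[0,0,0.2,0],[0,0,0.27,0],[0,0,0.31,0],[0,0,0.333,0],[0,0,0.333,0],[0,0,0.333,0]]' 60
python3 -m handwheel '[[0,0,0,0],[0,0,0,0],[0,0,0,0],[0,0,0,0],[0,0,0,0],[0,0,0,0],[0,0,0,0],[0,0,0,0]]' 0 25
```

```text
time: 4.27
position: [0.5417, -0.1357, 0.1819]
tool_rot: [0.583, 0.813, 0.0, 0.0]
ft_force: [-0.3, -0.4, 0.5]
grip_width: 0.0519
grip_force: 0.0
time: 4.93
position: [0.5412, -0.1355, 0.1818]
tool_rot: [0.583, 0.813, -0.0, -0.0]
ft_force: [-1.1, 0.2, 1.3]
grip_width: 0.0129
grip_force: 24.8
```

```bash
python3 -m handwheel '[[0,0,0,-0.015],[0,0,0,-0.03],[0,0,0,-0.045],[0,0,0,-0.06],[0,0,0,-0.075],[0,0,0,-0.09],[0,0,0,-0.105],[0,0,0,-0.12],[0,0,0,-0.135],[0,0,0,-0.15],[0,0,0,-0.165],[0,0,0,-0.18],[0,0,0,-0.195],[0,0,0,-0.21],[0,0,0,-0.22],[0,0,0,-0.225],[0,0,0,-0.225]]'
python3 - <<'E'
from h import *
o=robot.get_obs();print(delta(o["position"]),o["moment"],o["q"][5])
E
```

```text
time: 6.35
position: [0.5401, -0.1379, 0.1818]
tool_rot: [-0.086, 0.996, -0.002, -0.002]
ft_force: [-4.9, -7.0, 1.5]
grip_width: 0.0128
grip_force: 24.8
(array([0., 0., 0.]), 0.0, 'yaw', np.float64(99.9)) [-0.97003146  0.68238122 -0.05615569] -2.1875420616840606
```

Knob loosened: the grip's yaw went from 18.5° to 99.9°, so the lock is at about 0. I release and go above rail_b.

```bash
python3 -m handwheel '[[0,0,0,0],[0,0,0,0],[0,0,0,0],[0,0,0,0],[0,0,-0.1,0],[0,0,-0.2,0],[0,0,-0.3,0],[0,0,-0.3,0]]' 60
python3 - <<'E'
from h import *
ce=np.array([.542,-.2545]);a=np.radians(10);X=np.array([np.cos(a),np.sin(a)]);Y=np.array([-X[1],X[0]])
print(delta([*(ce+.064*X-.022*Y),.17],np.radians(100)))
E
```

```text
time: 7.02
position: [0.5449, -0.1366, 0.2777]
tool_rot: [-0.085, 0.996, -0.003, 0.005]
ft_force: [1.4, -0.7, 0.2]
grip_width: 0.0509
grip_force: 0.0
(array([-0.133, -0.456,  0.364]), np.float64(-0.0006), 'yaw', np.float64(99.8))
```

```bash
python3 -m handwheel '[[-0.13,-0.1,0,0],[-0.13,-0.2,0,0],[-0.133,-0.3,0,0],[-0.133,-0.4,0,0],[-0.133,-0.456,0.05,0],[-0.133,-0.456,0.15,0],[-0.133,-0.456,0.25,0],[-0.133,-0.456,0.33,0],[-0.133,-0.456,0.355,0],[-0.133,-0.456,0.355,0],[-0.133,-0.456,0.355,0]]' 0 20
python3 - <<'E'
from h import *
c=vision.camera("scene")
f=cv2.resize(c["frame"][80:280,100:320,::-1],None,fx=3,fy=3,interpolation=cv2.INTER_CUBIC);cv2.imwrite("pics/d.png",f)
ce=np.array([.542,-.2545]);a=np.radians(10);X=np.array([np.cos(a),np.sin(a)]);Y=np.array([-X[1],X[0]])
print(delta([*(ce+.064*X-.022*Y),.17],np.radians(100)))
E
```

```text
time: 7.93
position: [0.6043, -0.2635, 0.1655]
tool_rot: [-0.085, 0.996, -0.0, 0.0]
ft_force: [-0.3, -0.1, -0.0]
grip_width: 0.0006
grip_force: 0.0
(array([-0.012, -0.006, -0.011]), np.float64(-0.0006), 'yaw', np.float64(99.8))
```

View pics/d.png

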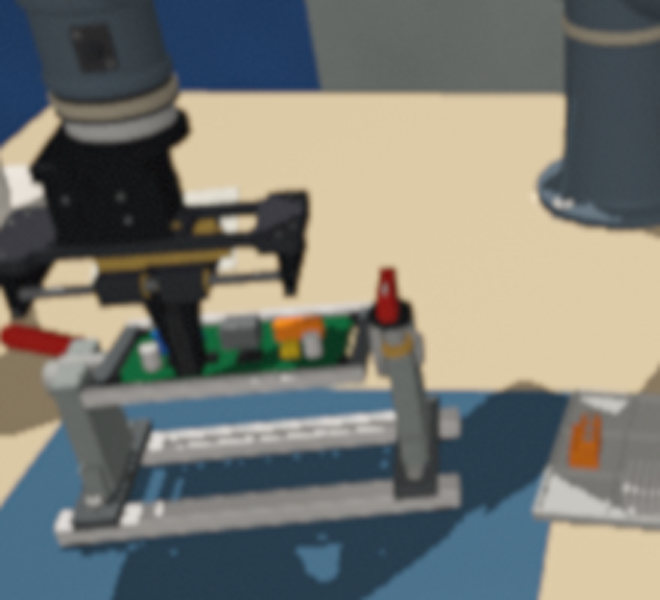

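The fingers are closed and stand over rail_b, clear of the knob. Next I push rail_b down along its arc.

```bash
python3 -m handwheel '[[0,0,0.03,0],[0,0,0.05,0],[0,0,0.065,0],[0,0,0.08,0],[0,0,0.095,0],[0,0,0.11,0],[0.005,0,0.125,0],[0.01,0,0.14,0],[0.016,0,0.155,0],[0.022,0,0.17,0],[0.03,0,0.185,0],[0.035,0,0.2,0],[0.04,0,0.21,0],[0.04,0,0.21,0]]'
python3 - <<'E'
from h import *
c=vision.camera("scene")
f=cv2.resize(c["frame"][80:280,100:320,::-1],None,fx=3,fy=3,interpolation=cv2.INTER_CUBIC);cv2.imwrite("pics/e.png",f)
E
```

```text
time: 9.15
position: [0.59, -0.2655, 0.1013]
tool_rot: [-0.085, 0.996, 0.001, -0.002]
ft_force: [-1.2, -0.7, 2.2]
grip_width: 0.0003
grip_force: 0.9
```

View pics/e.png

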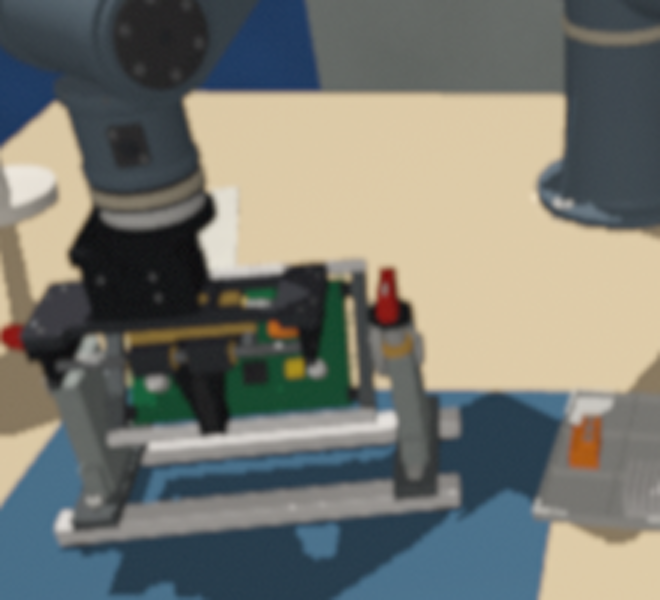

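The board stands at about 45°: rail_b is low under the fingertips at crop (210,430), and rail_a is up at the back. I retreat and come round to the −x side of rail_a.

```bash
python3 -m handwheel '[[-0.05,0,-0.03,0],[-0.08,0,-0.12,0],[-0.08,0,-0.25,0],[-0.08,0,-0.38,0],[-0.05,0,-0.5,0],[0.05,0,-0.55,0],[0.18,0,-0.55,0],[0.3,0,-0.55,0],[0.4,0,-0.55,0],[0.42,0,-0.55,0],[0.42,0,-0.55,0]]'
python3 - <<'E'
from h import *
ce=np.array([.542,-.2545]);a=np.radians(10);X=np.array([np.cos(a),np.sin(a)]);Y=np.array([-X[1],X[0]])
print(delta([*(ce-.08*X-.022*Y),.16],np.radians(100)))
c=vision.camera("top");f=cv2.resize(c["frame"][140:280,360:520,::-1],None,fx=4,fy=4,interpolation=cv2.INTER_CUBIC);cv2.imwrite("pics/f.png",f)
E
```

```text
time: 10.12
position: [0.4664, -0.2867, 0.2672]
tool_rot: [-0.084, 0.996, 0.0, 0.0]
ft_force: [1.1, 0.3, -0.7]
grip_width: 0.0004
grip_force: 0.0
(array([-0.   , -0.012,  0.357]), np.float64(-0.001), 'yaw', np.float64(99.6))
```

```bash
python3 -m handwheel '[[0,0,0.1,0],[0,0,0.2,0],[0,0,0.29,0],[0,0,0.345,0],[0,0,0.345,0],[0,0,0.345,0]]'
python3 -m handwheel '[[-0.053,0,0,0],[-0.077,0,-0.02,0],[-0.1,0,-0.04,0],[-0.117,0,-0.057,0],[-0.14,0,-0.067,0],[-0.163,0,-0.077,0],[-0.19,0,-0.085,0],[-0.217,0,-0.09,0],[-0.243,0,-0.09,0],[-0.267,0,-0.09,0],[-0.29,0,-0.085,0],[-0.313,0,-0.077,0],[-0.34,0,-0.067,0],[-0.34,0,-0.067,0]]'
python3 - <<'E'
from h import *
c=vision.camera("scene")
f=cv2.resize(c["frame"][80:280,100:320,::-1],None,fx=3,fy=3,interpolation=cv2.INTER_CUBIC);cv2.imwrite("pics/g.png",f)
ce=np.array([.542,-.2545]);a=np.radians(10);X=np.array([np.cos(a),np.sin(a)])
print(X@(robot.get_obs()["position"][:2]-ce))
E
```

```text
time: 10.67
position: [0.469, -0.2865, 0.1627]
tool_rot: [-0.086, 0.996, 0.001, -0.0]
ft_force: [-0.7, 0.7, 0.5]
grip_width: 0.0005
grip_force: 0.0
time: 11.83
position: [0.5701, -0.2691, 0.1829]
tool_rot: [-0.085, 0.996, 0.0, 0.001]
ft_force: [-0.5, 0.2, 0.6]
grip_width: 0.0006
grip_force: 0.0
0.02464314870699787
```

View pics/g.png

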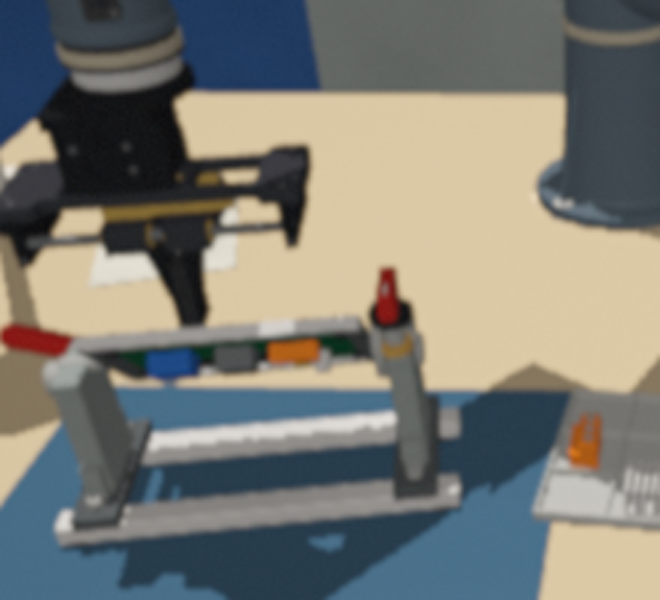

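The board is past vertical, at about 135°, with the component side turning under. Next I come over rail_a and press it down to the stop.

```bash
python3 -m handwheel '[[0,0,-0.06,0],[-0.06,0,-0.06,0],[-0.085,0,-0.05,0],[-0.09,0,-0.02,0],[-0.095,0,0.01,0],[-0.1,0,0.035,0],[-0.105,0,0.06,0],[-0.11,0,0.08,0],[-0.113,0,0.1,0],[-0.116,0,0.12,0],[-0.116,0,0.133,0],[-0.116,0,0.14,0],[-0.116,0,0.142,0],[-0.116,0,0.142,0]]'
```

```text
time: 13.05
position: [0.6159, -0.2621, 0.1443]
tool_rot: [-0.083, 0.996, -0.002, 0.015]
ft_force: [24.8, 9.9, 2.9]
grip_width: 0.0003
grip_force: 13.0
```

The side force of 25 N is unexpected, so I back off upward and look.

```bash
python3 - <<'E'
from h import *
A=[]
for n,(r0,c0) in {"scene":(80,100),"top":(140,350)}.items():
    c=vision.camera(n); A.append(cv2.resize(c["frame"][r0:r0+190,c0:c0+190,::-1],(400,400),interpolation=cv2.INTER_CUBIC))
cv2.imwrite("pics/i.png",np.hstack(A)); o=robot.get_obs(); print(o["ft_force"],o["moment"])
E
```

```text
[24.424277    8.07978027  3.44414672] [ 1.87409443 -4.52504804 -0.00862886]
```

View pics/i.png

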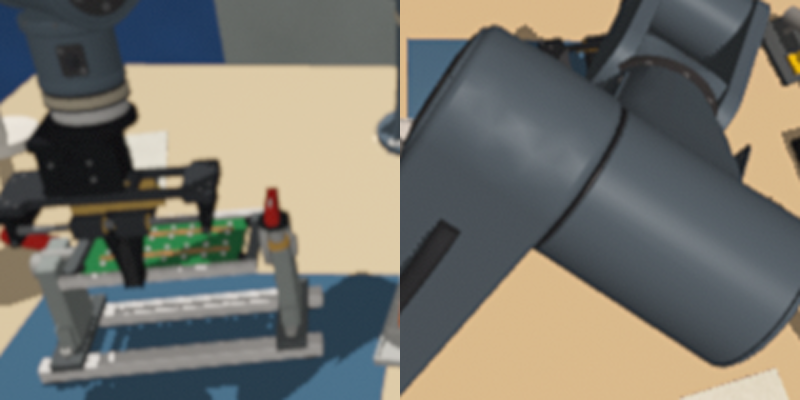

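The fingertips slid off to the outside of rail_a. I lift, move inboard to xf≈52 and press straight down.

```bash
python3 -m handwheel '[[-0.02,0,-0.05,0],[-0.03,0,-0.15,0],[-0.03,0,-0.24,0],[-0.03,0,-0.24,0],[-0.03,0,-0.24,0],[-0.03,0,-0.24,0]]'
python3 - <<'E'
from h import *
ce=np.array([.542,-.2545]);a=np.radians(10);X=np.array([np.cos(a),np.sin(a)]);Y=np.array([-X[1],X[0]])
print(delta([*(ce+.053*X-.022*Y),.142],np.radians(100)))
E
```

```text
time: 13.65
position: [0.61, -0.2616, 0.2112]
tool_rot: [-0.085, 0.996, 0.001, -0.002]
ft_force: [0.5, 1.1, 0.0]
grip_width: 0.0004
grip_force: 0.0
(array([ 0.042, -0.012,  0.231]), np.float64(-0.0007), 'yaw', np.float64(99.7))
```

```bash
python3 -m handwheel '[[0.04,0,0,0],[0.042,0,0,0],[0.042,0,0.05,0],[0.042,0,0.09,0],[0.042,0,0.12,0],[0.042,0,0.145,0],[0.042,0,0.165,0],[0.04,0,0.185,0],[0.038,0,0.2,0],[0.036,0,0.215,0],[0.036,0,0.225,0],[0.036,0,0.231,0],[0.036,0,0.236,0],[0.036,0,0.236,0]]'
python3 - <<'E'
from h import *
ce=np.array([.542,-.2545]);a=np.radians(10);X=np.array([np.cos(a),np.sin(a)])
print(X@(robot.get_obs()["position"][:2]-ce))
c=vision.camera("scene"); cv2.imwrite("pics/j.png",cv2.resize(c["frame"][100:270,110:310,::-1],None,fx=3.5,fy=3.5,interpolation=cv2.INTER_CUBIC))
E
```

```text
time: 14.82
position: [0.6013, -0.2642, 0.1434]
tool_rot: [-0.085, 0.996, -0.0, 0.001]
ft_force: [1.1, 0.7, 3.5]
grip_width: 0.0004
grip_force: 2.1
0.05674221066914944
```

View pics/j.png

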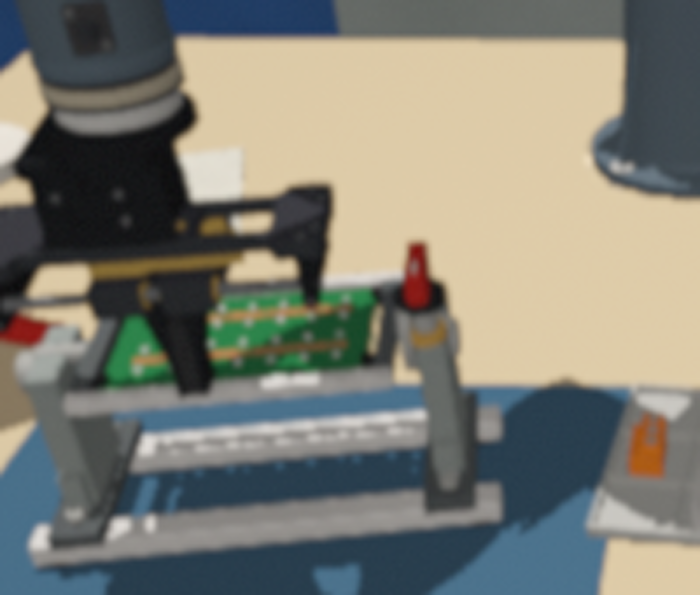

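Solder side is up, and the tip is at 0.135, which is level. I press a little more to confirm that it is on the stop.

```bash
python3 -m handwheel '[[0,0,0.006,0],[0,0,0.012,0],[0,0,0.018,0],[0,0,0.018,0],[0,0,0.018,0]]'
```

```text
time: 15.28
position: [0.6014, -0.2642, 0.1431]
tool_rot: [-0.085, 0.996, -0.001, 0.001]
ft_force: [-6.1, 5.2, 27.1]
grip_width: 0.0004
grip_force: 13.4
```

It is on the stop (27 N, no give). Back to the knob.

```bash
python3 -m handwheel '[[0,0,-0.1,0],[0,0,-0.2,0],[0,0,-0.3,0],[0,0,-0.4,0],[0.08,0.1,-0.46,0],[0.12,0.2,-0.46,0],[0.13,0.3,-0.46,0],[0.13,0.42,-0.46,0],[0.13,0.45,-0.46,0],[0.13,0.45,-0.46,0],[0.13,0.45,-0.46,0]]' 60 25
python3 - <<'E'
from h import *
print(delta([.541,-.1375,.181],np.radians(99.9)))
E
```

```text
time: 16.2
position: [0.5398, -0.1379, 0.2751]
tool_rot: [-0.086, 0.996, -0.001, 0.0]
ft_force: [0.5, -0.5, -0.6]
grip_width: 0.0516
grip_force: 0.0
(array([-0.004,  0.001,  0.314]), np.float64(-0.0002), 'yaw', np.float64(99.8))
```

```bash
python3 -m handwheel '[[-0.004,0,0.1,0],[-0.004,0,0.2,0],[-0.004,0,0.26,0],[-0.004,0,0.3,0],[-0.004,0,0.314,0],[-0.004,0,0.314,0],[-0.004,0,0.314,0]]'
python3 -m handwheel '[[0,0,0,0],[0,0,0,0],[0,0,0,0],[0,0,0,0],[0,0,0,0],[0,0,0,0],[0,0,0,0],[0,0,0,0]]' 0 35
python3 -m handwheel '[[0,0,0,0.015],[0,0,0,0.03],[0,0,0,0.045],[0,0,0,0.06],[0,0,0,0.075],[0,0,0,0.09],[0,0,0,0.105],[0,0,0,0.12],[0,0,0,0.135],[0,0,0,0.15],[0,0,0,0.165],[0,0,0,0.18],[0,0,0,0.195],[0,0,0,0.21],[0,0,0,0.225],[0,0,0,0.235],[0,0,0,0.24],[0,0,0,0.24],[0,0,0,0.24]]'
python3 - <<'E'
from h import *
o=robot.get_obs();print(delta(o["position"]),o["moment"])
E
```

```text
time: 16.78
position: [0.5415, -0.1387, 0.1809]
tool_rot: [-0.085, 0.996, -0.0, 0.0]
ft_force: [0.5, 0.5, -0.5]
grip_width: 0.0524
grip_force: 0.0
time: 17.45
position: [0.5409, -0.1379, 0.1809]
tool_rot: [-0.085, 0.996, -0.001, 0.0]
ft_force: [0.5, -2.3, -0.1]
grip_width: 0.0127
grip_force: 35.0
time: 19.03
position: [0.5415, -0.1366, 0.1809]
tool_rot: [0.62, 0.785, 0.001, 0.0]
ft_force: [2.6, 3.2, 1.0]
grip_width: 0.0129
grip_force: 35.1
(array([0., 0., 0.]), 0.0, 'yaw', np.float64(13.4)) [ 0.52950665 -0.6000648   0.22763053]
```

The knob is tight: it turned 86.4°, so the lock is at about 1.5 and on the stop. I release, rise and look at the mat and frame.

```bash
python3 -m handwheel '[[0,0,0,0],[0,0,0,0],[0,0,0,0],[0,0,0,0],[0,0,-0.1,0],[0,0,-0.2,0],[0,0,-0.35,0],[0,0,-0.4,0],[0,0,-0.4,0]]' 60
cat >> h.py <<'E'
def parts(c):
    f=c["frame"]; h=cv2.cvtColor(f,cv2.COLOR_RGB2HSV).astype(int); H,S,V=h[...,0],h[...,1],h[...,2]
    roi=np.zeros(H.shape,bool); roi[170:295,185:268]=True
    m=roi&~((H>55)&(H<95)&(S>60))&(V>20)
    d={}
    n,L,st,ce=cv2.connectedComponentsWithStats((m*255).astype(np.uint8))
    for i in range(1,n):
        if 50<st[i,4]<600:
            k=L==i; p=cv2.findNonZero(k.astype(np.uint8)); r=cv2.minAreaRect(p)
            rgb=np.median(f[k],0).astype(int)
            b=cv2.boxPoints(r); W=np.array([ray(c,(y,x),.028)[:2] for x,y in b])
            e1,e2=W[1]-W[0],W[2]-W[1]
            if np.linalg.norm(e1)<np.linalg.norm(e2): e1,e2=e2,e1
            print(np.round(ce[i]),st[i,4],rgb,"c",np.round(W.mean(0),4),"LxW",np.round([np.linalg.norm(e1),np.linalg.norm(e2)],3),"short-axis yaw",round(np.degrees(np.arctan2(e2[1],e2[0]))%180,0))
E
python3 - <<'E'
from h import *
t=vision.camera("top");parts(t)
a=cv2.resize(t["frame"][165:295,185:275,::-1],(415,600),interpolation=cv2.INTER_CUBIC)
s=vision.camera("scene");b=cv2.resize(s["frame"][130:270,100:280,::-1],(385,300),interpolation=cv2.INTER_CUBIC);b=np.vstack([b,cv2.resize(t["frame"][150:260,365:506,::-1],(385,300))])
cv2.imwrite("pics/k.png",np.hstack([a,b]))
E
```

```text
time: 19.78
position: [0.5433, -0.1389, 0.3062]
tool_rot: [0.62, 0.785, 0.001, 0.005]
ft_force: [-0.2, -0.8, 0.7]
grip_width: 0.0516
grip_force: 0.0
[241. 190.] 149 [208 137  72] c [0.5953 0.3177] LxW [0.046 0.032] short-axis yaw 50.0
[216. 201.] 175 [162 154 145] c [0.561  0.3924] LxW [0.041 0.041] short-axis yaw 57.0
[242. 217.] 170 [217 192 149] c [0.5131 0.3096] LxW [0.049 0.033] short-axis yaw 121.0
[211. 231.] 125 [ 51 105 181] c [0.4685 0.4013] LxW [0.036 0.031] short-axis yaw 41.0
[239. 245.] 119 [127 115 103] c [0.4276 0.3168] LxW [0.033 0.027] short-axis yaw 3.0
[212. 259.] 190 [204 141 132] c [0.387  0.3928] LxW [0.047 0.035] short-axis yaw 3.0
[238. 275.] 124 [ 64 116 191] c [0.3426 0.3149] LxW [0.035 0.03 ] short-axis yaw 81.0
```

View pics/k.png

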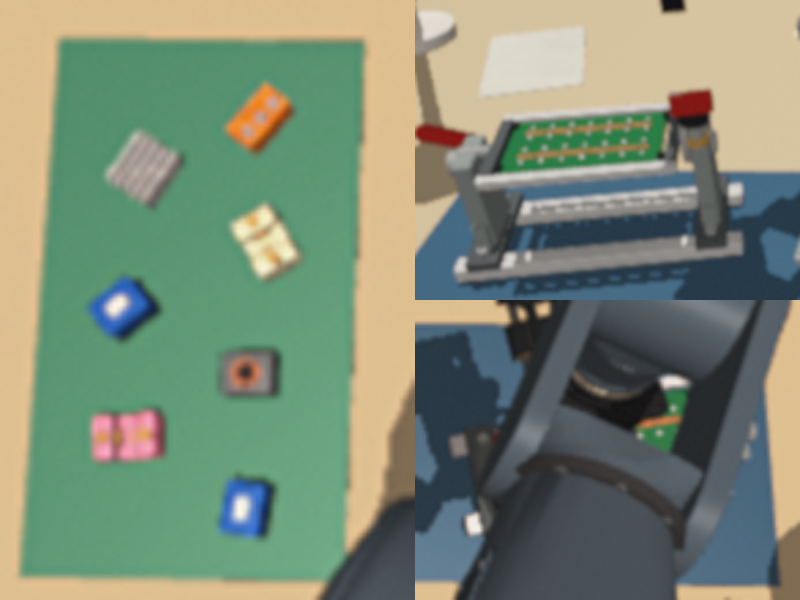

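The frame is done: solder side up, level, knob turned tight. On the mat the ivory fuse at crop (265,240) fits "ivory porcelain" and the pink one at (127,437) does not. The CT is at (247,372), and I will take the near relay at (247,507), as either relay would do. Fuse first.

```bash
python3 - <<'E'
from h import *
print(delta([.513,.3096,.12],np.radians(121)))
E
```

```text
(array([1.472, 0.254, 0.603]), np.float64(0.201), 'yaw', np.float64(13.3))
```

```bash
python3 -m handwheel '[[0.98,0.17,0,0.2],[0.98,0.17,0,0.2],[0.98,0.17,0,0.2],[0.98,0.17,0,0.2],[0.98,0.17,0,0.2],[0.98,0.17,0,0.2],[0.98,0.17,0,0.2],[0.98,0.17,0,0.2],[0.98,0.17,0,0.2],[0.98,0.17,0,0.2],[0.98,0.17,0,0.2],[0.98,0.17,0,0.2]]' 70
python3 - <<'E'
from h import *
print(delta([.513,.3096,.12],np.radians(121)))
E
```

```text
time: 20.88
position: [0.5209, 0.1606, 0.2984]
tool_rot: [0.963, 0.27, -0.003, -0.0]
ft_force: [0.7, -0.6, 0.3]
grip_width: 0.0608
grip_force: 0.0
(array([ 0.239, -0.437,  0.594]), np.float64(0.0009), 'yaw', np.float64(-58.7))
```

```bash
python3 -m handwheel '[[0.24,-0.43,0.3,0],[0.24,-0.43,0.3,0],[0.24,-0.43,0.3,0],[0.24,-0.43,0.4,0],[0.24,-0.435,0.6,0],[0.24,-0.435,0.6,0],[0.24,-0.435,0.6,0],[0.24,-0.435,0.6,0],[0.24,-0.435,0.6,0]]' 70
python3 - <<'E'
from h import *
t=vision.camera("top");parts(t)
print(delta([.513,.3096,.019],np.radians(121)))
s=vision.camera("scene")
for r in vision.look_for("scene","fuse_spare"): print(r)
print(ray(s,(233,424),.016))
cv2.imwrite("pics/l.png",cv2.resize(s["frame"][170:280,370:500,::-1],None,fx=4,fy=4,interpolation=cv2.INTER_CUBIC))
E
```

```text
time: 21.63
position: [0.5168, 0.3089, 0.1217]
tool_rot: [0.963, 0.27, 0.001, 0.0]
ft_force: [0.5, -0.8, 0.5]
grip_width: 0.0608
grip_force: 0.0
(array([-0.014, -0.01 ,  0.347]), np.float64(0.001), 'yaw', np.float64(-58.6))
{'point': [232.6, 425.3], 'conf': 0.81}
{'point': [201.3, 443.8], 'conf': 0.64}
[0.52282384 0.31162597 0.016     ]
```

View pics/l.png

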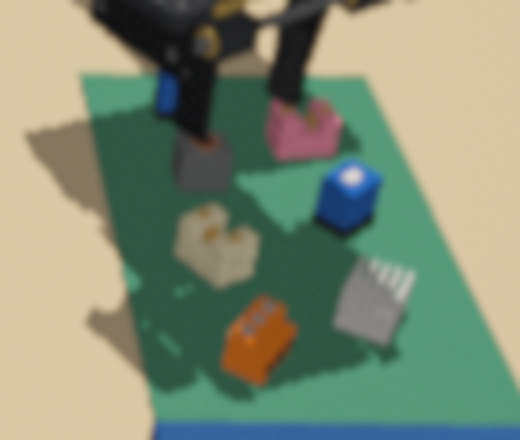

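The ivory fuse at crop (215,245) is between the open fingers' landing lines, and the neighbours are clear. Next I descend and grip.

```bash
python3 -m handwheel '[[-0.008,-0.005,0.12,0],[-0.008,-0.005,0.23,0],[-0.008,-0.005,0.3,0],[-0.008,-0.005,0.33,0],[-0.008,-0.005,0.342,0],[-0.008,-0.005,0.342,0],[-0.008,-0.005,0.342,0]]' 70
python3 -m handwheel '[[0,0,0,0],[0,0,0,0],[0,0,0,0],[0,0,0,0],[0,0,0,0],[0,0,0,0],[0,0,0,0],[0,0,0,0],[0,0,-0.03,0],[0,0,-0.1,0],[0,0,-0.2,0],[0,0,-0.35,0],[0,0,-0.35,0]]' 0 30
python3 - <<'E'
from h import *
def T(x,y):
    a=np.radians(-6.5); return [.507+np.cos(a)*x-np.sin(a)*y,.022+np.sin(a)*x+np.cos(a)*y]
print(T(-.06,.027),T(-.06,-.027),T(-.005,.027)); print(delta([*T(-.06,-.027),.124],np.radians(-6.5)),robot.get_obs()["position"])
E
```

```text
time: 22.37
position: [0.5147, 0.3098, 0.0201]
tool_rot: [0.963, 0.27, 0.002, -0.0]
ft_force: [-0.1, 0.5, 0.7]
grip_width: 0.0607
grip_force: 0.0
time: 23.45
position: [0.5173, 0.311, 0.1301]
tool_rot: [0.963, 0.27, 0.006, -0.0]
ft_force: [0.9, 0.3, 0.6]
grip_width: 0.0277
grip_force: 30.0
[np.float64(0.45044217543113824), np.float64(0.05561863292934226)] [np.float64(0.4443292018876713), np.float64(0.0019657527228065415)] [np.float64(0.5050886274933506), np.float64(0.04939245617210739)]
(array([-0.744,  0.753,  0.013]), np.float64(-0.1448), 'yaw', np.float64(-58.6)) [0.51729249 0.31102752 0.13007427]
```

```bash
python3 -m handwheel '[[-0.744,0.753,0,-0.145],[-0.744,0.753,0,-0.145],[-0.744,0.753,0,-0.145],[-0.744,0.753,0,-0.145],[-0.744,0.753,0,-0.145],[-0.744,0.753,0,-0.145],[-0.744,0.753,0,-0.145],[-0.744,0.753,0,-0.145],[-0.744,0.753,0,-0.145],[-0.744,0.753,0,-0.145],[-0.744,0.753,0,-0.145]]'
python3 - <<'E'
from h import *
print(delta([.4443,.002,.0245],np.radians(-6.5)),robot.get_obs()["position"])
s=vision.camera("scene");cv2.imwrite("pics/m.png",cv2.resize(s["frame"][130:270,240:400,::-1],None,fx=4,fy=4,interpolation=cv2.INTER_CUBIC))
E
```

```text
time: 24.37
position: [0.4402, -0.0004, 0.1234]
tool_rot: [0.747, 0.665, 0.0, 0.0]
ft_force: [-0.5, 1.3, -0.4]
grip_width: 0.0278
grip_force: 30.0
(array([0.01 , 0.013, 0.33 ]), np.float64(-0.0004), 'yaw', np.float64(-6.6)) [ 4.40150904e-01 -4.08656168e-04  1.23391464e-01]
```

View pics/m.png

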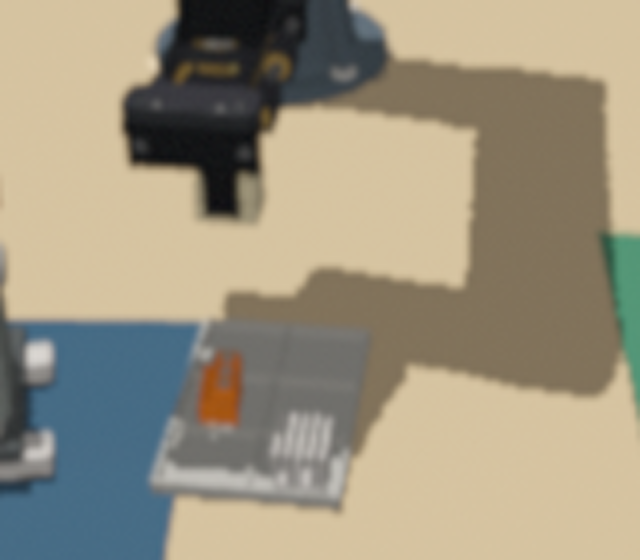

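The fuse is still held at crop (235,200). It may sit off-centre in y, so I measure that from the pixels.

```bash
python3 - <<'E'
from h import *
s=vision.camera("scene");t=vision.camera("top")
f=s["frame"]; print([ (r,[int(v.sum()//3) for v in f[r,285:310].astype(int)]) for r in (175,178,181)])
for n,c in(("scene",s),("top",t)):
    for r in vision.outline_of(n,"fuse_spare")[:3]:
        m=np.argwhere(r["mask"]); print(n,round(r["conf"],2),r["point"],m.min(0),m.max(0))
p=robot.get_obs()["position"]; yd=np.array([np.sin(np.radians(6.5)),np.cos(np.radians(6.5)),0])
for k in(-.02,-.0095,0,.0095,.02): print(k,[np.round(proj(s,p+yd*k+np.array([dx,0,-.004])),1) for dx in(.014,.029)])
E
```

```text
[(175, [190, 189, 183, 167, 142, 114, 70, 28, 18, 17, 18, 20, 19, 32, 65, 104, 125, 128, 124, 119, 129, 158, 182, 189, 190]), (178, [190, 189, 183, 167, 146, 123, 79, 31, 16, 18, 17, 17, 18, 27, 60, 102, 130, 139, 137, 129, 129, 154, 180, 190, 190]), (181, [190, 189, 189, 179, 155, 126, 84, 38, 19, 17, 20, 18, 18, 28, 57, 99, 128, 135, 133, 128, 136, 163, 183, 190, 190])]
scene 0.64 [200.0, 446.7] [195 436] [210 455]
scene 0.41 [180.9, 300.8] [174 289] [186 306]
top 0.63 [259.3, 213.8] [254 205] [264 217]
-0.02 [array([180.2, 288.9]), array([183.4, 288.3])]
-0.0095 [array([180.5, 293.1]), array([183.7, 292.6])]
0 [array([180.7, 296.9]), array([184. , 296.4])]
0.0095 [array([181. , 300.7]), array([184.3, 300.3])]
0.02 [array([181.3, 305. ]), array([184.6, 304.6])]
```

Centred within about 2 mm, which is good enough. I lower and release.

```bash
python3 -m handwheel '[[0.005,0.013,0.1,0],[0.005,0.013,0.2,0],[0.005,0.013,0.27,0],[0.005,0.013,0.31,0],[0.005,0.013,0.325,0],[0.005,0.013,0.33,0],[0.005,0.013,0.33,0],[0.005,0.013,0.33,0]]'
python3 -m handwheel '[[0,0,0,0],[0,0,0,0],[0,0,0,0],[0,0,0,0],[0,0,-0.05,0],[0,0,-0.15,0],[0,0,-0.28,0],[0,0,-0.4,0],[0,0,-0.4,0]]' 42
python3 - <<'E'
from h import *
t=vision.camera("top");parts(t);print(delta([.4276,.3168,.12],np.radians(2)))
E
```

```text
time: 25.28
position: [0.4447, 0.0016, 0.0248]
tool_rot: [0.745, 0.667, 0.0, 0.001]
ft_force: [-0.9, 0.5, -0.4]
grip_width: 0.0274
grip_force: 30.0
time: 26.03
position: [0.4478, 0.0006, 0.1497]
tool_rot: [0.746, 0.666, 0.003, 0.005]
ft_force: [1.4, -0.4, 0.7]
grip_width: 0.0365
grip_force: 0.0
[241. 190.] 148 [199 131  69] c [0.5952 0.3178] LxW [0.045 0.032] short-axis yaw 50.0
[216. 201.] 175 [155 148 139] c [0.561  0.3924] LxW [0.041 0.041] short-axis yaw 57.0
[211. 231.] 125 [ 50 101 173] c [0.4685 0.4013] LxW [0.036 0.031] short-axis yaw 41.0
[238. 246.] 120 [121 110  98] c [0.4276 0.3168] LxW [0.033 0.027] short-axis yaw 3.0
[212. 259.] 191 [195 135 127] c [0.387  0.3928] LxW [0.047 0.035] short-axis yaw 3.0
(array([ 1.04 , -0.182,  0.089]), np.float64(-0.0234), 'yaw', np.float64(-6.4))
```

```bash
python3 -m handwheel '[[0.98,-0.17,0.05,-0.023],[0.98,-0.17,0.05,-0.023],[0.98,-0.17,0.05,-0.023],[0.98,-0.17,0.05,-0.023],[0.98,-0.17,0.05,-0.023],[0.98,-0.17,0.05,-0.023],[0.98,-0.17,0.05,-0.023],[0.98,-0.17,0.05,-0.023],[0.98,-0.17,0.05,-0.023],[0.98,-0.17,0.05,-0.023]]' 70
python3 - <<'E'
from h import *
t=vision.camera("top");parts(t);s=vision.camera("scene")
for r in vision.look_for("scene","ct_spare"): print(r, ray(s,r["point"],.016))
print(delta([.4276,.3168,.019],np.radians(2)))
E
```

```text
time: 26.92
position: [0.4252, 0.2987, 0.128]
tool_rot: [0.695, 0.719, -0.002, -0.0]
ft_force: [-0.5, -0.2, 0.3]
grip_width: 0.0609
grip_force: 0.0
[241. 190.] 147 [186 124  65] c [0.5955 0.3185] LxW [0.045 0.031] short-axis yaw 46.0
{'point': [209.0, 420.5], 'conf': 0.48} [0.42296059 0.32143019 0.016     ]
(array([0.065, 0.007, 0.366]), np.float64(-0.0008), 'yaw', np.float64(1.7))
```

```bash
python3 -m handwheel '[[0.065,0.007,0.05,0],[0.065,0.007,0.15,0],[0.065,0.007,0.25,0],[0.065,0.007,0.32,0],[0.065,0.007,0.35,0],[0.065,0.007,0.362,0],[0.065,0.007,0.362,0],[0.065,0.007,0.362,0]]' 70
python3 -m handwheel '[[0,0,0,0],[0,0,0,0],[0,0,0,0],[0,0,0,0],[0,0,0,0],[0,0,0,0],[0,0,0,0],[0,0,0,0],[0,0,-0.03,0],[0,0,-0.1,0],[0,0,-0.2,0],[0,0,-0.35,0],[0,0,-0.35,0]]' 0 30
python3 - <<'E'
from h import *
print(delta([.4504,.0556,.124],np.radians(-6.5)),robot.get_obs()["position"])
E
```

```text
time: 27.73
position: [0.4288, 0.3185, 0.0214]
tool_rot: [0.696, 0.718, 0.001, 0.0]
ft_force: [0.4, 0.4, -0.3]
grip_width: 0.061
grip_force: 0.0
time: 28.82
position: [0.4315, 0.3206, 0.1316]
tool_rot: [0.696, 0.718, 0.006, 0.002]
ft_force: [1.3, 0.8, -0.5]
grip_width: 0.0276
grip_force: 30.0
(array([-0.885,  0.034,  0.022]), np.float64(0.0232), 'yaw', np.float64(1.9)) [0.43147613 0.3206387  0.13164619]
```

```bash
python3 -m handwheel '[[-0.885,0.034,0,0.023],[-0.885,0.034,0,0.023],[-0.885,0.034,0,0.023],[-0.885,0.034,0,0.023],[-0.885,0.034,0,0.023],[-0.885,0.034,0,0.023],[-0.885,0.034,0,0.023],[-0.885,0.034,0,0.023],[-0.885,0.034,0,0.023],[-0.885,0.034,0,0.023],[-0.885,0.034,0,0.023]]'
python3 - <<'E'
from h import *
print(delta([.4504,.0556,.0255],np.radians(-6.5)),robot.get_obs()["position"])
s=vision.camera("scene");vision.camera("top")
for n in("scene","top"):
  for r in vision.outline_of(n,"ct_spare")[:2]:
    m=np.argwhere(r["mask"]); print(n,round(r["conf"],2),r["point"],m.min(0),m.max(0))
p=robot.get_obs()["position"];print([np.round(proj(s,p+[.014,k,0])) for k in(-.017,0,.017)])
E
```

```text
time: 29.73
position: [0.4462, 0.055, 0.1256]
tool_rot: [0.745, 0.667, -0.0, -0.0]
ft_force: [-0.6, -0.4, -1.2]
grip_width: 0.0275
grip_force: 30.0
(array([0.003, 0.014, 0.334]), np.float64(0.0005), 'yaw', np.float64(-6.3)) [0.44623364 0.05500776 0.12558095]
scene 0.63 [181.6, 323.7] [175 312] [187 326]
scene 0.25 [200.1, 178.5] [179 122] [219 228]
[array([180., 312.]), array([180., 319.]), array([180., 326.])]
```

The CT is held and centred (pixels 312–326, as predicted). I lower and release.

```bash
python3 -m handwheel '[[0.003,0.014,0.1,0],[0.003,0.014,0.2,0],[0.003,0.014,0.27,0],[0.003,0.014,0.31,0],[0.003,0.014,0.325,0],[0.003,0.014,0.334,0],[0.003,0.014,0.334,0],[0.003,0.014,0.334,0]]'
python3 -m handwheel '[[0,0,0,0],[0,0,0,0],[0,0,0,0],[0,0,0,0],[0,0,-0.05,0],[0,0,-0.15,0],[0,0,-0.28,0],[0,0,-0.4,0],[0,0,-0.4,0]]' 42
python3 - <<'E'
from h import *
t=vision.camera("top");parts(t);print(delta([.3426,.3149,.14],np.radians(81)))
s=vision.camera("scene")
for r in vision.look_for("scene","relay_spare"): print(r, ray(s,r["point"],.016))
E
```

```text
time: 30.6
position: [0.4514, 0.0543, 0.0259]
tool_rot: [0.746, 0.666, 0.0, 0.0]
ft_force: [-1.0, -0.1, 0.6]
grip_width: 0.0274
grip_force: 30.0
time: 31.35
position: [0.4547, 0.0539, 0.151]
tool_rot: [0.746, 0.666, 0.004, 0.005]
ft_force: [0.5, -0.9, -0.3]
grip_width: 0.0365
grip_force: 0.0
[241. 190.] 149 [200 132  70] c [0.5952 0.3178] LxW [0.045 0.032] short-axis yaw 50.0
[216. 201.] 176 [156 148 140] c [0.561  0.3924] LxW [0.041 0.041] short-axis yaw 57.0
[211. 231.] 125 [ 50 101 174] c [0.4685 0.4013] LxW [0.036 0.031] short-axis yaw 41.0
[212. 259.] 190 [197 135 127] c [0.387  0.3928] LxW [0.047 0.035] short-axis yaw 3.0
[238. 275.] 124 [ 61 112 184] c [0.3426 0.3149] LxW [0.035 0.03 ] short-axis yaw 81.0
(array([ 0.823, -0.465,  0.025]), np.float64(-0.2429), 'yaw', np.float64(-6.4))
{'point': [216.8, 454.5], 'conf': 0.53} [0.4556691  0.40230618 0.016     ]
```

```bash
python3 -m handwheel '[[0.823,-0.465,0,-0.243],[0.823,-0.465,0,-0.243],[0.823,-0.465,0,-0.243],[0.823,-0.465,0,-0.243],[0.823,-0.465,0,-0.243],[0.823,-0.465,0,-0.243],[0.823,-0.465,0,-0.243],[0.823,-0.465,0,-0.243],[0.823,-0.465,0,-0.243],[0.823,-0.465,0,-0.243],[0.823,-0.465,0,-0.243],[0.823,-0.465,0,-0.243],[0.823,-0.465,0,-0.243],[0.823,-0.465,0,-0.243],[0.823,-0.465,0,-0.243]]' 70
python3 - <<'E'
from h import *
vision.camera("top");s=vision.camera("scene")
for r in vision.look_for("scene","relay_spare"): print(r, ray(s,r["point"],.018))
print(delta([.342,.316,.022],np.radians(81)))
E
```

```text
time: 32.75
position: [0.339, 0.3146, 0.144]
tool_rot: [0.079, 0.997, -0.001, -0.001]
ft_force: [0.2, 1.4, 0.4]
grip_width: 0.0611
grip_force: 0.0
{'point': [216.8, 455.4], 'conf': 0.6} [0.45830893 0.40355236 0.018     ]
{'point': [195.9, 417.2], 'conf': 0.5} [0.36388225 0.32289418 0.018     ]
{'point': [319.1, 294.5], 'conf': 0.15} [0.78626668 0.01827558 0.018     ]
(array([-0.008,  0.005,  0.409]), np.float64(0.0), 'yaw', np.float64(81.0))
```

```bash
python3 - <<'E'
from h import *
s=vision.camera("scene");t=vision.camera("top")
for n,c,(r0,r1,c0,c1) in(("scene",s,(170,240,395,475)),("top",t,(215,290,190,262))):
    f=c["frame"].astype(int); m=np.zeros(f.shape[:2],bool); m[r0:r1,c0:c1]=((f[...,2]>f[...,0]*1.5)&(f[...,2]>f[...,1]*1.25)&(f[...,2]>45))[r0:r1,c0:c1]
    k,L,st,ce=cv2.connectedComponentsWithStats(m.astype(np.uint8))
    for i in range(1,k):
        if st[i,4]>8: print(n,st[i],ce[i])
for z in(0,.036): print([np.round(proj(s,[.342+a,.316+b,z])) for a in(-.017,.017) for b in(-.013,.013)])
E
```

```text
scene [409 184  11  15 124] [413.58870968 191.98387097]
scene [449 210  16  18 190] [456.29473684 218.96842105]
top [204 225  15  13  97] [211.21649485 231.28865979]
[array([193., 407.]), array([194., 416.]), array([200., 409.]), array([200., 418.])]
[array([183., 409.]), array([183., 418.]), array([189., 410.]), array([189., 420.])]
```

The relay is unmoved (blue pixels match the prediction). I grip it.

```bash
python3 -m handwheel '[[-0.006,0.005,0.1,0],[-0.006,0.005,0.2,0],[-0.006,0.005,0.3,0],[-0.006,0.005,0.37,0],[-0.006,0.005,0.395,0],[-0.006,0.005,0.405,0],[-0.006,0.005,0.405,0],[-0.006,0.005,0.405,0]]' 70
python3 -m handwheel '[[0,0,0,0],[0,0,0,0],[0,0,0,0],[0,0,0,0],[0,0,0,0],[0,0,0,0],[0,0,0,0],[0,0,0,0],[0,0,-0.03,0],[0,0,-0.1,0],[0,0,-0.2,0],[0,0,-0.35,0],[0,0,-0.38,0],[0,0,-0.38,0]]' 0 30
python3 - <<'E'
from h import *
print(delta([.5051,.0494,.135],np.radians(-6.5)),robot.get_obs()["position"])
E
```

```text
time: 33.67
position: [0.3426, 0.3167, 0.0247]
tool_rot: [0.078, 0.997, 0.0, 0.001]
ft_force: [-0.1, -0.8, 0.3]
grip_width: 0.0607
grip_force: 0.0
time: 34.83
position: [0.3439, 0.3176, 0.1416]
tool_rot: [0.078, 0.997, 0.002, 0.003]
ft_force: [-0.6, -0.3, -0.9]
grip_width: 0.0259
grip_force: 29.7
(array([-0.669, -0.8  ,  0.022]), np.float64(0.2432), 'yaw', np.float64(81.1)) [0.34392909 0.31763016 0.14160198]
```

```bash
python3 -m handwheel '[[-0.669,-0.8,0,0.243],[-0.669,-0.8,0,0.243],[-0.669,-0.8,0,0.243],[-0.669,-0.8,0,0.243],[-0.669,-0.8,0,0.243],[-0.669,-0.8,0,0.243],[-0.669,-0.8,0,0.243],[-0.669,-0.8,0,0.243],[-0.669,-0.8,0,0.243],[-0.669,-0.8,0,0.243],[-0.669,-0.8,0,0.243],[-0.669,-0.8,0,0.243],[-0.669,-0.8,0,0.243],[-0.669,-0.8,0,0.243],[-0.669,-0.8,0,0.243],[-0.669,-0.8,0,0.243]]'
python3 - <<'E'
from h import *
print(delta([.5051,.0494,.029],np.radians(-6.5)),robot.get_obs()["position"])
s=vision.camera("scene");f=s["frame"].astype(int)
m=np.zeros(f.shape[:2],bool); m[140:215,295:350]=((f[...,2]>f[...,0]*1.5)&(f[...,2]>f[...,1]*1.2)&(f[...,2]>35))[140:215,295:350]
p=np.argwhere(m);print(len(p),p.min(0),p.max(0))
p=robot.get_obs()["position"];print([np.round(proj(s,p+[.013,k,0])) for k in(-.017,-.0095,.0095,.017)])
E
```

```text
time: 36.17
position: [0.5023, 0.0482, 0.1373]
tool_rot: [0.745, 0.667, -0.0, -0.001]
ft_force: [0.2, 0.3, -0.7]
grip_width: 0.026
grip_force: 29.7
(array([0.005, 0.009, 0.361]), np.float64(0.0003), 'yaw', np.float64(-6.4)) [0.50233295 0.04815801 0.13732439]
78 [182 311] [195 322]
[array([188., 308.]), array([188., 311.]), array([188., 319.]), array([188., 322.])]
```

```bash
python3 -m handwheel '[[0.003,0.009,0.1,0],[0.003,0.009,0.2,0],[0.003,0.009,0.29,0],[0.003,0.009,0.335,0],[0.003,0.009,0.352,0],[0.003,0.009,0.361,0],[0.003,0.009,0.361,0],[0.003,0.009,0.361,0]]'
python3 -m handwheel '[[0,0,0,0],[0,0,0,0],[0,0,0,0],[0,0,0,0],[0,0,-0.05,0],[0,0,-0.15,0],[0,0,-0.28,0],[0,0,-0.42,0],[0,0,-0.55,0],[0.1,-0.1,-0.68,0],[0.3,-0.2,-0.68,0],[0.45,-0.3,-0.68,0],[0.55,-0.4,-0.68,0],[0.66,-0.5,-0.68,0],[0.66,-0.5,-0.68,0],[0.66,-0.5,-0.68,0]]' 40
python3 - <<'E'
from h import *
C={n:vision.camera(n) for n in("scene","top")}; parts(C["top"])
def loc(p): 
    a=np.radians(-6.5); d=np.array(p[:2])-[.507,.022]; return np.round([np.cos(a)*d[0]+np.sin(a)*d[1],-np.sin(a)*d[0]+np.cos(a)*d[1]],3)
for l in "ct_kit fuse_kit relay_kit term_kit sink_kit lock_grip weight hexkey".split():
  for n,c in C.items():
    for r in vision.outline_of(n,l):
        m=np.argwhere(r["mask"]); w=ray(c,r["point"],.02)
        if r["conf"]>.2 and (l in("lock_grip","weight","hexkey") or abs(w[1]-.02)<.09): print(l,n,round(r["conf"],2),r["point"],"size",np.ptp(m,0)+1,"tray-local",loc(w))
f=C["top"]["frame"][:,:,::-1]
E
```

```text
time: 36.88
position: [0.5064, 0.0486, 0.0303]
tool_rot: [0.746, 0.666, 0.001, 0.001]
ft_force: [0.0, -0.2, 0.4]
grip_width: 0.0261
grip_force: 29.7
time: 38.22
position: [0.3744, 0.2654, 0.2338]
tool_rot: [0.744, 0.668, -0.0, -0.001]
ft_force: [-0.3, 0.1, -1.2]
grip_width: 0.0346
grip_force: 0.0
[241. 190.] 147 [184 122  64] c [0.5955 0.3185] LxW [0.045 0.031] short-axis yaw 46.0
[216. 201.] 177 [144 137 129] c [0.561  0.3924] LxW [0.041 0.041] short-axis yaw 57.0
ct_kit scene 0.35 [225.3, 294.5] size [19 13] tray-local [-0.    -0.027]
fuse_kit top 0.67 [219.1, 345.4] size [14  8] tray-local [ 0.007 -0.023]
relay_kit scene 0.66 [213.9, 301.1] size [16 17] tray-local [-0.049 -0.019]
term_kit scene 0.54 [228.1, 294.4] size [18 11] tray-local [ 0.011 -0.025]
term_kit top 0.53 [217.2, 343.5] size [14  8] tray-local [ 0.013 -0.016]
sink_kit scene 0.8 [244.7, 314.7] size [18 15] tray-local [0.065 0.034]
lock_grip scene 0.87 [183.7, 229.3] size [27 23] tray-local [-0.166 -0.251]
lock_grip top 0.71 [200.7, 400.7] size [12 17] tray-local [ 0.085 -0.184]
weight scene 0.8 [307.1, 388.8] size [27 19] tray-local [0.227 0.204]
weight top 0.4 [140.5, 281.8] size [12 11] tray-local [0.231 0.204]
hexkey scene 0.63 [319.6, 294.4] size [40 29] tray-local [0.281 0.028]
hexkey scene 0.28 [248.3, 460.7] size [17 17] tray-local [0.033 0.368]
```

The kit is placed. I move the arm well clear of the top view and check the tray numerically.

```bash
python3 -m handwheel '[[0.1,-0.08,-0.2,0],[0.25,-0.15,-0.3,0],[0.4,-0.25,-0.3,0],[0.55,-0.4,-0.3,0],[0.65,-0.55,-0.3,0],[0.7,-0.65,-0.3,0],[0.7,-0.65,-0.3,0],[0.7,-0.65,-0.3,0],[0.7,-0.65,-0.3,0]]'
python3 - <<'E'
from h import *
C={n:vision.camera(n) for n in("scene","top")}; parts(C["top"])
def W(x,y,z):
    a=np.radians(-6.5); return [.507+np.cos(a)*x-np.sin(a)*y,.022+np.sin(a)*x+np.cos(a)*y,z]
E={"ct":(-.06,.027,.035),"fuse":(-.06,-.027,.03),"relay":(-.005,.027,.039),"term":(0,-.027,.03),"sink":(.054,.027,.03),"empty":(.054,-.027,.003)}
for n,c in C.items():
    for k,v in E.items():
        r,q=proj(c,W(*v)); r,q=round(r),round(q); print(n,k,(r,q),[c["frame"][r+a,q+b].tolist() for a,b in((0,0),(-2,0),(2,0),(0,-3),(0,3))])
c=C["top"]; f=c["frame"].astype(int)
for nm,m in (("blue",(f[...,2]>f[...,0]*1.5)&(f[...,2]>f[...,1]*1.2)),("ivory/other",None)):
    if m is not None:
        p=np.argwhere(m[190:250,315:362])+[190,315]; print(nm,len(p),p.min(0),p.max(0),ray(c,p.mean(0),.039))
E
```

```text
time: 39.87
position: [0.2044, 0.4962, 0.3239]
tool_rot: [0.744, 0.669, 0.001, -0.002]
ft_force: [0.4, -0.2, -0.9]
grip_width: 0.035
grip_force: 0.0
[241. 190.] 149 [176 117  62] c [0.5955 0.3185] LxW [0.045 0.031] short-axis yaw 46.0
[216. 201.] 177 [138 131 123] c [0.561  0.3924] LxW [0.041 0.041] short-axis yaw 57.0
[211. 231.] 125 [ 44  89 154] c [0.4685 0.4013] LxW [0.036 0.031] short-axis yaw 41.0
[212. 259.] 190 [173 120 112] c [0.387  0.3928] LxW [0.047 0.035] short-axis yaw 3.0
scene ct (208, 319) [[102, 74, 58], [190, 165, 131], [114, 82, 69], [142, 109, 94], [155, 118, 98]]
scene fuse (208, 299) [[210, 192, 158], [210, 191, 157], [213, 201, 170], [196, 180, 142], [207, 189, 149]]
scene relay (220, 316) [[195, 194, 197], [103, 120, 159], [141, 148, 178], [125, 144, 190], [159, 167, 193]]
scene term (222, 294) [[224, 142, 81], [217, 136, 73], [223, 147, 82], [222, 147, 99], [203, 147, 117]]
scene sink (238, 313) [[173, 170, 165], [179, 176, 171], [165, 161, 157], [168, 165, 160], [173, 170, 165]]
scene empty (245, 290) [[188, 187, 181], [189, 187, 181], [189, 187, 181], [188, 187, 181], [188, 187, 181]]
top ct (239, 327) [[103, 67, 52], [77, 56, 49], [142, 109, 97], [141, 116, 107], [175, 121, 99]]
top fuse (241, 345) [[213, 209, 170], [217, 214, 171], [220, 219, 183], [196, 173, 127], [196, 168, 118]]
top relay (220, 329) [[185, 187, 187], [189, 190, 191], [60, 98, 166], [82, 111, 171], [100, 123, 172]]
top term (221, 347) [[196, 139, 97], [204, 133, 78], [208, 134, 74], [190, 112, 53], [215, 129, 64]]
top sink (202, 331) [[177, 166, 159], [176, 166, 158], [186, 176, 168], [206, 194, 185], [174, 164, 157]]
top empty (205, 348) [[187, 175, 166], [186, 175, 164], [186, 176, 164], [187, 175, 165], [187, 175, 165]]
blue 81 [190 324] [224 361] [0.51675096 0.03913942 0.039     ]
```

```bash
python3 -c "
from rig import job
print(job.hand_in())"
```

```text
the job is handed in; nothing more can be done
None
```

The job is handed in: the board is turned solder side up and level on its stop, the knob is locked tight, and the tray holds one of each part after adding the fuse base, current transformer and relay; the other spares, weight and hex key were left alone.

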